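Check a brake lever stops short of the bar

TASK

Check the brake lever, the one with the square fluid reservoir on its perch: with the backs or tips of the fingers, gripping nothing, press it in towards its rubber grip until it comes up firm against its stop, and keep it there for a good second without straining it. Then ease it back out under your fingers, without letting it snap back, and come clear; do not touch the rubber grip, and leave the clutch lever and the loose things on the bench as they are.

Things in the scene. Friction and masses are not known exactly. Their poses are not given: they have to be found in the camera images.
- brake_lever (a joint): Brake lever's hinge, vertical pin. 0 = fully out (rest), 0.24 = in against a firm stop, still short of the grip; clockwise from above going in. A spring always pushes it out: 0.3 N m at 0 rising to 0.9 N m at 0.24, i.e. at the press point 2.5 N at first, 7.5 N just before the stop. Beyond that it does not move; finger force on it must stay below 40 N.
- brake_press (a point): Middle of the brake lever's straight outer part, on its centreline, 135 mm above the bench; moves with the lever. The lever is a plain level aluminium bar, 14 mm diameter, bent near its pivot, then straight from 35 mm (pivot side) to 40 mm (end side) of this point, with a 19 mm ball at the end. The full travel moves this point about 29 mm.
- brake_blade: The brake lever's bar. Origin on its pivot axis at mid height, 135 mm above the bench; turns with the joint. Its y axis runs parallel to the straight part, from pivot towards the ball end; its x axis points inwards, from the lever towards the grip (the way to press). The press point is at (-40, 120, 0) mm in this frame, the ball end at (-40, 165, 0) mm.
- brake_stand: Bolted-down bench stand with the brake half of a handlebar: foot plate 120 x 110 x 12 mm, post, clamp, level steel bar 22 mm diameter, 220 mm long along the stand's y, 135 mm up. Origin on the bench under the bar's middle, z up. Lever on its -x side, pivot at (-42, -75, 135) mm, ball end towards +y. Nothing stands below the lever's straight part.
- brake_reservoir (a point): Centre of the lid of the brake's square fluid reservoir, a black box with a metal lid, 50 x 60 mm, on the aluminium perch at the lever's pivot end; 178 mm above the bench. Only the brake has one.
- brake_grip: Black rubber grip on the brake bar, 32 mm diameter, from -8 to +110 mm along the stand's y, with a 42 mm flange at its inner end. Origin on the bar axis at the middle of the bar, 135 mm above the bench, axes as the stand. Between lever and grip there are about 59 mm clear at rest and 29 mm at the stop, measured at the press point. Not to be touched.
- clutch_lever (a joint): Hinge of the clutch lever, 0 = fully out, 0.24 = in; sprung like the brake's. To be left alone.
- clutch_stand: The same kind of stand with the clutch half, bolted down: mirror image of the brake's (lever on its -x side too, pivot at (-42, +75, 135) mm, ball end towards -y), without a reservoir; a slim steel cable adjuster sticks out at the pivot end instead. Origin on the bench under the middle of its bar.
- fluid_bottle: Loose white bottle with black cap, 56 mm diameter, 150 mm high, standing beyond the stands. Origin at the centre of its underside. Bystander.
- spanner: Loose steel spanner 170 mm long, lying flat on the robot's side of the stands. Origin under its middle, x along it. Bystander.
- grease_tin: Loose round steel tin, 68 mm diameter, 55 mm high, standing towards the robot's right. Origin at the centre of its underside. Bystander.
Mind the look-alikes: they are no part of the job. Leave any green look-alike of the brake_stand alone.

How it is judged:
By the outcome, as a careful person would: the job done as asked, in the order asked, and still so for the second after the job is handed in, with the robot touching nothing.
It also fails if it takes over 38 s, if anything falls off the work surface, if the arm or the gripper's body presses on something with over 40 N, if the wrist force passes 120 N, or if a joint passes its speed limit or range.

ROBOT

A 6-joint arm with a two-finger parallel gripper is mounted at the origin on the work surface. World frame = base frame: x ahead of the robot, y to its left, z up, the work surface at z = 0. Lengths are in m, angles in rad, forces in N, time in s.
With the tool pointing down it reaches from about 0.35 to 0.8 m from the base axis. Payload 7.3 kg.
Tool frame: the origin (TCP) lies at the very end of the fingers, on their centre line; the grasp point (between the pads) lies manip.pinch_z behind it (manip.pinch_z is the distance from the TCP to the grasp point, in m); z points along the fingers, y is the direction in which the jaws open and shut (so a half turn about z gives the same grasp; the last joint's range is limited). The gripper opens to 85 mm and grips with 20 to 120 N. Pads are 22 mm wide; open, the fingers measure 114 mm over their backs; the gripper's body (76 mm by 85 mm) begins 54 mm behind the grasp point. The pads swing forward as they close: fully open they stand 13 mm farther back than shut.
Start: joints at [1.054, 0.342, 1.524, -0, 1.275, -0.146], TCP at [0.19, 0.489, 0.231] pointing down, gripper open.
Joint ranges: [-2.53, 2.53], [-0.77, 2.02], [0.04, 2.7], [-1, 4.14], [0.28, 2.66], [-3.11, 3.11]. Speed limits (rad/s): [2.57, 2.57, 3.14, 3.14, 3.14, 3.14].

INTERFACE

Orientations are given as a unit quaternion [w, x, y, z].
In Python, from plant import get_state, vision, manip gives the robot as it stands. The module is installed in compiled form; this text tells all that it offers.
- The arm moves only by the tool arm_command, never from a script. Its argument "series" is a list of rows, each an object of numbers: "wx", "wy", "wz": the turn, a rotation vector about the tool's x, y, z each as a share of 90 degrees, from -1 to 1; "x", "y", "z": the shift along the tool's x, y, z each as a share of 10 cm, from -1 to 1; "gripper": the closure, from -1 (fully open) to 1 (shut). A call has exactly 5 rows; each row shifts and turns the commanded pose from where the row before left it, along the tool's axes as they then stand; what a row does not reach is not made up. A row lasts 1/8 s, in which the tool goes at most 62.5 mm and 10.7 degrees, less where a joint would pass 70% of its speed; a pose out of reach is approached as far as the arm can. A call with a number of a shift or a turn outside -1 to 1 is refused whole. A call with a gripper value outside its range is refused whole. The fingers move at their own pace and stop on an object; "grip_force" is the grip in N (left out, the last holds). Time passes only in rows, so rows that do not move let the fingers close, or fill a call up. It gives the time, the measured TCP pose, the force and the opening at its end, in the units of the state.
- get_state(): the state, without advancing time (a new reading comes with each control period).
- vision.read_camera(name): name is "scene" or "top" or "wrist"; returns the picture (420x560x3 uint8, blue, green, red); there is no depth.
- vision.calibration(name): a dict with "intrinsics" (3x3 intrinsics, pixels), "origin" and "orientation" of the camera in the world. Camera axes: x right, y down, z forward; pixel columns grow to the right and rows downward; lengths in m; the calibration is good to about 2 mm. A picture is of the moment at which its call begins: read the wrist's pose just before it. calibration takes no time and is no camera call; for the wrist camera it gives the pose at the moment of the call.
- manip.close_job(): hands the job in, once; it reports no verdict.
Trained networks look in the newest picture that a camera, given by its name, has taken for a name from the list of things; names that differ only in an ending like _2 or _b are one class to them, and where a whole thing is asked for, a point or a joint stands for the part that bears it (a point fixed in the world has none). Each returns a list of dicts, best first, with "p" (0 to 1); they miss things now and then, are a little off and sometimes report something else, mostly with a low value. They report only what shows in the picture. A call takes as long as a camera call. They do not tell look-alikes from the thing itself.
- vision.boxes_of(camera, name): "position" ([column, row] in pixels, amid what is visible of it).
- vision.mark_of(camera, name): "position" ([column, row] in pixels: a listed point, or the origin of a listed thing).
The state is a dict: "clock": time; "joints": joint angles; "joint_velocities": joint speeds; "tau": joint torques, N m; "position": TCP position; "tool_rot": TCP orientation; "ft_force": force on the tool from outside, world axes, zero at the start; "torque": the same for the moment, N m; "gripper_width": opening from 0.0 (shut) to 1.0 (fully open).
Only numpy, scipy, OpenCV 4.12 (cv2) and the standard library are available. Lean on these libraries where they do the work, as an engineer would, in place of code of your own. Each camera call takes 0.05 s, during which the arm holds its last target.

## Working session

There is one attempt and no reset: what is moved stays moved. The work goes in short steps, Python scripts to look and compute and a tool call to move; the robot and the scene stay as the last step left them, time stands still between calls to the robot, and variables do not carry over. Pictures are saved under pics/ and viewed, and the job is handed in when it is done.

Besides the shell and the picture viewer there is one more tool, called after "Call:" by a JSON object that holds its "api" and its "payload", one argument or row to a line. arm_command: Moves the arm, as the interface text tells. Shift numbers are shares of 10 cm and turn numbers shares of 90 degrees, none past 1 either way. Its arguments: {"type":"object","properties":{"series":{"type":"array"},"grip_force":{"type":"number"}},"required":["series"]}

```bash
mkdir -p pics; python3 - <<'E'
from plant import get_state, vision, manip
import cv2,json
s=get_state();print(s, manip.pinch_z)
for c in ("scene","top"):
    im=vision.read_camera(c);cv2.imwrite(f"pics/{c}0.png",im)
    k=vision.calibration(c);print(c,k)
    for n in ("brake_reservoir","brake_press","brake_stand","brake_blade","brake_grip","clutch_stand","fluid_bottle","spanner","grease_tin"):
        print(n,[(d["position"],round(d["p"],2)) for d in vision.mark_of(c,n)][:4])
print(get_state()["clock"])
E
```

```text
{'clock': 0.0, 'joints': array([ 1.05401254e+00,  3.42714214e-01,  1.52501764e+00, -2.46005227e-06,
        1.27539688e+00, -1.46017227e-01]), 'joint_velocities': array([-0.00078342,  0.00098405,  0.00102648,  0.00226247, -0.00190113,
       -0.00066633]), 'tau': array([-1.85509089e-04, -4.33663523e+01, -2.46020633e+01, -8.56428937e-05,
        7.57877191e-03,  7.21681232e-06]), 'position': array([0.19001164, 0.48897878, 0.23063016]), 'tool_rot': array([-2.48783120e-04,  1.84322852e-01,  9.82865452e-01, -7.26632489e-04]), 'ft_force': array([-0.00429911,  0.82390538, -0.48509222]), 'torque': array([ 0.01366691, -0.00146151,  0.03190753]), 'gripper_width': 0.9975908254584498} 0.0187
scene {'intrinsics': array([[485.30308859,   0.        , 276.45453561],
       [  0.        , 485.30308859, 217.15511177],
       [  0.        ,   0.        ,   1.        ]]), 'origin': array([1.05220036, 0.66365663, 0.85507509]), 'orientation': array([-0.13382439,  0.30137704,  0.84909754, -0.4126697 ])}
brake_reservoir [([248.4, 104.9], 0.94), ([192.5, 187.7], 0.64)]
brake_press [([248.8, 212.7], 0.76), (
[... 530 characters left out ...]
       ,   0.        ,   1.        ]]), 'origin': array([ 0.36722208, -0.07477089,  1.08513907]), 'orientation': array([ 0.04351823, -0.70399165,  0.70657927, -0.05698828])}
brake_reservoir [([282.1, 196.3], 0.71), ([335.5, 164.9], 0.67), ([472.2, 324.0], 0.65)]
brake_press [([406.1, 350.3], 0.83), ([281.0, 198.7], 0.7)]
brake_stand [([412.5, 313.0], 0.68), ([299.9, 175.9], 0.67)]
brake_blade [([460.7, 336.6], 0.82), ([328.6, 178.8], 0.64)]
brake_grip [([301.7, 164.0], 0.63), ([433.5, 313.4], 0.63), ([335.7, 160.5], 0.31)]
clutch_stand [([191.8, 166.0], 0.58)]
fluid_bottle [([218.6, 129.9], 0.76)]
spanner [([235.1, 259.6], 0.83)]
grease_tin [([391.0, 230.7], 0.97), ([191.5, 162.8], 0.3)]
1.0
```

View pics/scene0.png

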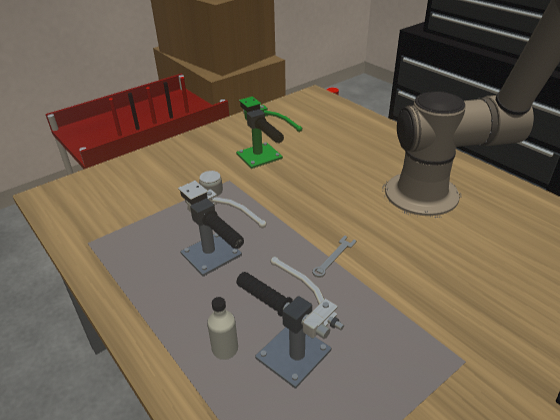

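View pics/top0.png

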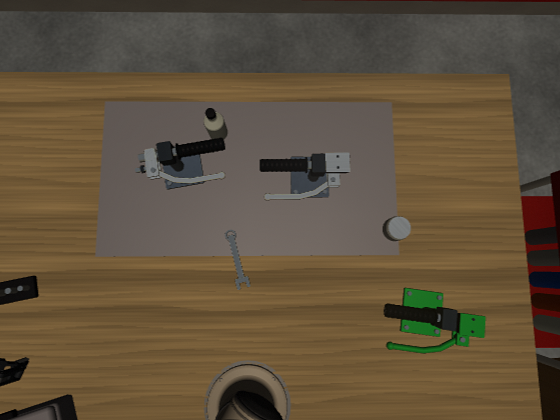

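The green stand is the look-alike. The real brake is in the top view, with its lid near (338,162), ball near (267,197) and press point near (285,197). In the scene view its lid is near (193,188) and its ball near (263,223). I'll enlarge both views to measure it.

```bash
cat > h.py <<'E'
import numpy as np
from plant import vision
from scipy.spatial.transform import Rotation as R
def rot(q): return R.from_quat(q,scalar_first=True)
def back(c,px,z,k=None):
    k=k or vision.calibration(c)
    d=rot(k["orientation"]).apply(np.linalg.inv(k["intrinsics"])@[px[0],px[1],1.])
    o=np.array(k["origin"]); return o+d*(z-o[2])/d[2]
def proj(c,p,k=None):
    k=k or vision.calibration(c)
    v=k["intrinsics"]@rot(k["orientation"]).inv().apply(np.array(p)-k["origin"]); return v[:2]/v[2]
E
python3 - <<'E'
import cv2
a=cv2.imread("pics/top0.png")[140:215,255:360];cv2.imwrite("pics/topc.png",cv2.resize(a,None,fx=7,fy=7,interpolation=cv2.INTER_CUBIC))
a=cv2.imread("pics/scene0.png")[170:275,170:280];cv2.imwrite("pics/scenec.png",cv2.resize(a,None,fx=5,fy=5,interpolation=cv2.INTER_CUBIC))
E
```

```text
(no output)
```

View pics/topc.png

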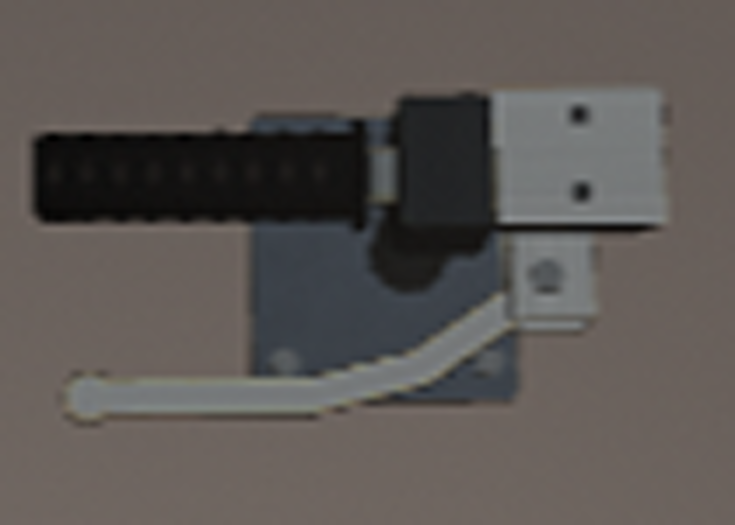

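View pics/scenec.png

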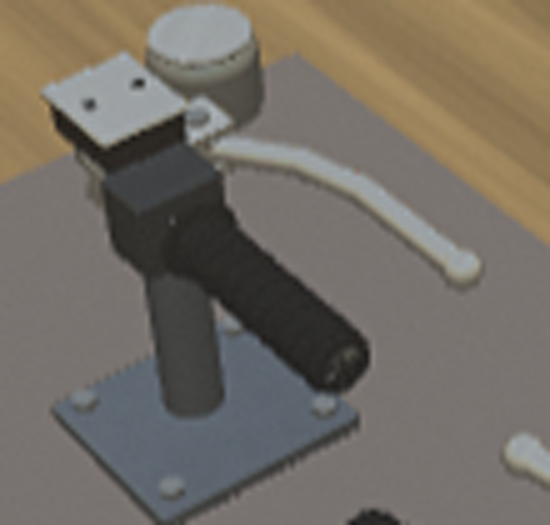

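The enlarged top view shows the ball at about (267.1,196.6), the bend at about (300,196), the pivot bolt at about (332.6,179) and the lid centre at about (337.3,162). In the scene view the ball is at about (262,222.6).

```bash
python3 - <<'E'
from h import *
f=lambda x,y:((x+.5)/7-.5+255,(y+.5)/7-.5+140)
P={}
for n,p,z in [("ball",(88,399),.135),("bend",(318,396),.135),("pivot",(546,276),.15),("lid",(578,157),.178),("gripend",(37,178),.135),("gripin",(362,172),.135)]:
    P[n]=back("top",f(*p),z);print(n,P[n].round(4))
s=back("scene",((462.5)/5-.5+170,(265.5)/5-.5+170),.135);print("ball scene",s.round(4))
s=back("scene",((117)/5-.5+170,(99)/5-.5+170),.178);print("lid scene",s.round(4))
d=P["ball"]-P["pivot"];print(np.linalg.norm(d[:2]),np.hypot(.04,.165), np.linalg.norm((P["ball"]-P["bend"])[:2]))
for q in ("ball","bend"): 
    pass
for c,n,pp in [("top","bottle",(211,113)),]: print(n,back(c,pp,.15))
print("clutch ball",back("top",(222,176),.135),"tin",back("top",(397,228),.055))
# fit blade frame: y axis along pivot->ball rotated
a=np.arctan2(d[1],d[0]); b=np.arctan2(165,-40); th=a-b; 
y=np.array([-np.sin(th),np.cos(th)]);x=np.array([np.cos(th),np.sin(th)]);print("th",th,"press",P["ball"][:2]-.045*y,"xaxis",x,"y",y)
e=(P["ball"]-P["bend"])[:2];print("straight dir",e/np.linalg.norm(e))
e=(P["gripend"]-P["gripin"])[:2];print("grip dir",e/np.linalg.norm(e))
E
```

```text
ball [ 0.5441 -0.0583  0.135 ]
bend [ 0.545  -0.1419  0.135 ]
pivot [ 0.5861 -0.2237  0.15  ]
lid [ 0.6224 -0.2316  0.178 ]
gripend [ 0.6265 -0.0396  0.135 ]
gripin [ 0.6288 -0.1591  0.135 ]
ball scene [ 0.5413 -0.0582  0.135 ]
lid scene [ 0.6232 -0.2249  0.178 ]
0.17064733738456753 0.16977926846349645 0.08357633846016162
bottle [0.76012948 0.08588669 0.15      ]
clutch ball [0.59763027 0.05691121 0.135     ] tin [ 0.4709123  -0.41250172  0.055     ]
th 0.011148829156059525 press [ 0.54455588 -0.10334357] xaxis [0.99993785 0.0111486 ] y [-0.0111486   0.99993785]
straight dir [-0.01174506  0.99993102]
grip dir [-0.01911477  0.9998173 ]
```

The measurements agree: pivot to ball comes out at 170.6 mm against the nominal 169.8 mm. The press point is about (0.544, -0.103, 0.135), and pressing in is almost exactly +x. I'll approach with the fingers shut and pointing down, with the jaw axis along x so that a finger back does the pressing.

```bash
cat > plan.py <<'E'
from h import *
from plant import get_state
def plan(tp,ang,N,rows=5):
    """tool y at world angle ang(deg), tool z down"""
    s=get_state();R0=rot(s["tool_rot"]);p=s["position"]
    c,sn=np.cos(np.radians(ang)),np.sin(np.radians(ang))
    y=np.array([c,sn,0]);z=np.array([0,0,-1.]);x=np.cross(y,z)
    RT=R.from_matrix(np.c_[x,y,z]);w=(R0.inv()*RT).as_rotvec()
    dp=(np.array(tp)-p)/N
    print("pos",p.round(4),"dist",np.linalg.norm(dp*N).round(4),"row turn share",(w/N/(np.pi/2)).round(4), "F",s["ft_force"].round(2),"t",s["clock"],"gw",round(s["gripper_width"],3))
    for k in range(rows):
        print(k,((R0*R.from_rotvec(w*(k+.5)/N)).inv().apply(dp)/.1).round(3))
E
python3 -c "
from plan import *
plan([.485,-.103,.235],0.6,12,10)"
```

```text
pos [0.1902 0.4894 0.2313] dist 0.6617 row turn share [ 0.     -0.      0.0631] F [ 0.97 -0.26  0.67] t 1.0 gw 1.001
0 [-0.426 -0.35  -0.003]
1 [-0.458 -0.307 -0.003]
2 [-0.486 -0.26  -0.003]
3 [-0.51  -0.21  -0.003]
4 [-0.528 -0.159 -0.003]
5 [-0.541 -0.106 -0.003]
6 [-0.549 -0.052 -0.003]
7 [-0.551  0.003 -0.003]
8 [-0.548  0.057 -0.003]
9 [-0.54   0.111 -0.003]
```

Call:
{"api": "arm_command", "payload": {
  "series": [
    {"x":-0.43,"y":-0.35,"z":0,"wx":0,"wy":0,"wz":0.063,"gripper":1},
    {"x":-0.46,"y":-0.31,"z":0,"wx":0,"wy":0,"wz":0.063,"gripper":1},
    {"x":-0.49,"y":-0.26,"z":0,"wx":0,"wy":0,"wz":0.063,"gripper":1},
    {"x":-0.51,"y":-0.21,"z":0,"wx":0,"wy":0,"wz":0.063,"gripper":1},
    {"x":-0.53,"y":-0.16,"z":0,"wx":0,"wy":0,"wz":0.063,"gripper":1}
  ],
  "grip_force": 60
}}

```text
clock: 1.62
position: [0.3267, 0.2465, 0.2316]
tool_rot: [0.0, 0.421, 0.907, 0.0]
ft_force: [0.1, 0.6, 0.6]
gripper_width: 0.001
```

Call:
{"api": "arm_command", "payload": {
  "series": [
    {"x":-0.54,"y":-0.11,"z":0,"wx":0,"wy":0,"wz":0.063,"gripper":1},
    {"x":-0.55,"y":-0.05,"z":0,"wx":0,"wy":0,"wz":0.063,"gripper":1},
    {"x":-0.55,"y":0,"z":0,"wx":0,"wy":0,"wz":0.063,"gripper":1},
    {"x":-0.55,"y":0.06,"z":0,"wx":0,"wy":0,"wz":0.063,"gripper":1},
    {"x":-0.54,"y":0.11,"z":0,"wx":0,"wy":0,"wz":0.063,"gripper":1}
  ]
}}

```text
clock: 2.25
position: [0.4616, 0.0057, 0.2315]
tool_rot: [0.0, 0.63, 0.776, 0.0]
ft_force: [1.0, 0.4, -1.0]
gripper_width: -0.0
```

```bash
python3 -c "
from plan import *
plan([.485,-.103,.235],0.6,3,3)"
```

```text
pos [0.4616 0.0057 0.2315] dist 0.1112 row turn share [ 0.0002 -0.      0.0417] F [ 0.99  0.45 -1.01] t 2.25 gw -0.0
0 [-0.37   0.014 -0.012]
1 [-0.369  0.038 -0.012]
2 [-0.365  0.062 -0.012]
```

Call:
{"api": "arm_command", "payload": {
  "series": [
    {"x":-0.37,"y":0.01,"z":0,"wx":0,"wy":0,"wz":0.042,"gripper":1},
    {"x":-0.37,"y":0.04,"z":0,"wx":0,"wy":0,"wz":0.042,"gripper":1},
    {"x":-0.37,"y":0.06,"z":0,"wx":0,"wy":0,"wz":0.042,"gripper":1},
    {"x":0,"y":0,"z":0.3,"wx":0,"wy":0,"wz":0,"gripper":1},
    {"x":0,"y":0,"z":0,"wx":0,"wy":0,"wz":0,"gripper":1}
  ]
}}

```text
clock: 2.88
position: [0.4864, -0.1008, 0.1996]
tool_rot: [-0.002, 0.703, 0.711, -0.001]
ft_force: [0.0, 0.4, 0.0]
gripper_width: 0.004
```

```bash
python3 - <<'E'
from plan import *
import cv2
plan([.49,-.103,.12],0.6,2,2)
for c in ("scene","wrist","top"):
    k=vision.calibration(c); im=vision.read_camera(c); cv2.imwrite(f"pics/{c}1.png",im)
    print(c,"press",proj(c,[.5445,-.103,.135],k),"ball",proj(c,[.544,-.058,.135],k),[(d["position"],round(d["p"],2)) for d in vision.mark_of(c,"brake_press")][:4])
E
```

```text
pos [ 0.4864 -0.1008  0.1996] dist 0.0797 row turn share [-0.0014 -0.0006  0.0004] F [0.04 0.38 0.04] t 2.875 gw 0.004
0 [-0.012  0.019  0.398]
1 [-0.011  0.018  0.398]
scene press [249.69680337 214.10574258] ball [261.14968572 223.1106474 ] [([252.5, 215.4], 0.89), ([294.0, 123.3], 0.47), ([216.4, 259.6], 0.29)]
wrist press [352.00929767 229.19404552] ball [357.23938255 171.02628789] [([348.3, 223.0], 0.68), ([389.0, 218.0], 0.33)]
top press [284.71416487 196.37268864] ball [267.00642687 196.59262375] [([409.6, 350.2], 0.73)]
```

View pics/wrist1.png

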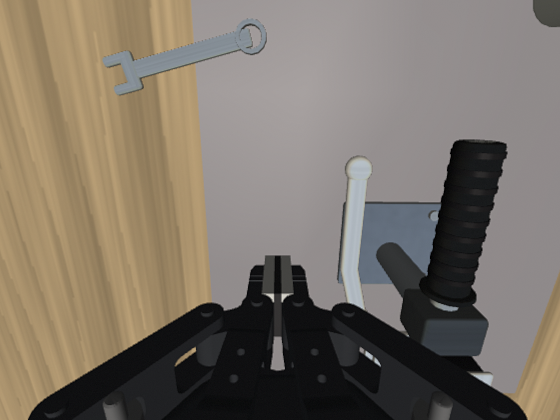

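View pics/scene1.png

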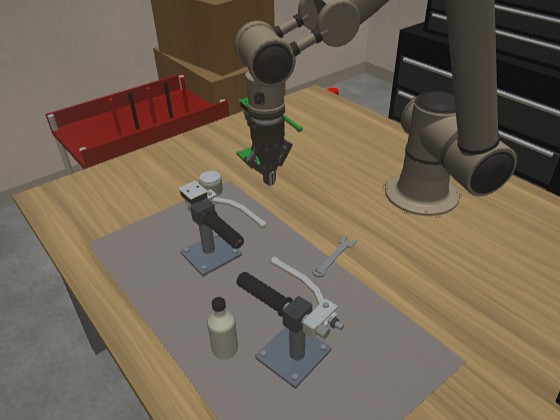

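The wrist view shows the ball at about (358,170) and the bar at x ≈ 352. The model predicted (357,171) and (352,229), so the pose is confirmed. Next I'll descend beside the lever.

Call:
{"api": "arm_command", "payload": {
  "series": [
    {"x":0,"y":0.02,"z":0.4,"wx":0,"wy":0,"wz":0,"gripper":1},
    {"x":-0.02,"y":0.05,"z":0.37,"wx":0,"wy":0,"wz":0,"gripper":1},
    {"x":0,"y":0.05,"z":0,"wx":0,"wy":0,"wz":0,"gripper":1},
    {"x":0,"y":0,"z":0,"wx":0,"wy":0,"wz":0,"gripper":1},
    {"x":0,"y":0,"z":0,"wx":0,"wy":0,"wz":0,"gripper":1}
  ]
}}

```text
clock: 3.8
position: [0.5006, -0.103, 0.126]
tool_rot: [0.001, 0.703, 0.712, 0.001]
ft_force: [-0.6, 0.0, 0.4]
gripper_width: 0.001
```

```bash
python3 - <<'E'
from plan import *
import cv2
plan([.515,-.103,.122],0.6,1,1)
im=vision.read_camera("wrist"); cv2.imwrite("pics/wrist2.png",im)
im=vision.read_camera("scene"); cv2.imwrite("pics/scene2.png",cv2.resize(im[120:270,170:330],None,fx=5,fy=4))
E
```

```text
pos [ 0.5006 -0.103   0.126 ] dist 0.0149 row turn share [0.0018 0.0006 0.0015] F [-0.59  0.03  0.4 ] t 3.8 gw 0.001
0 [-0.002  0.144  0.04 ]
```

View pics/wrist2.png

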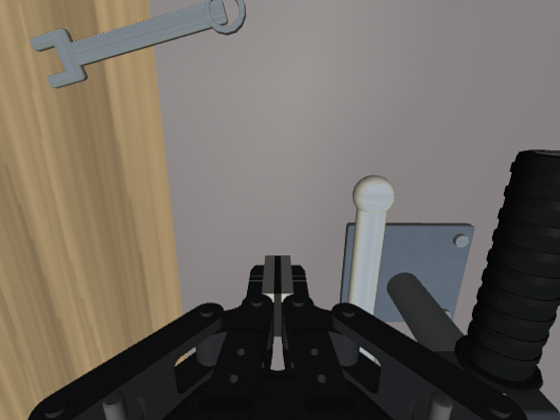

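View pics/scene2.png

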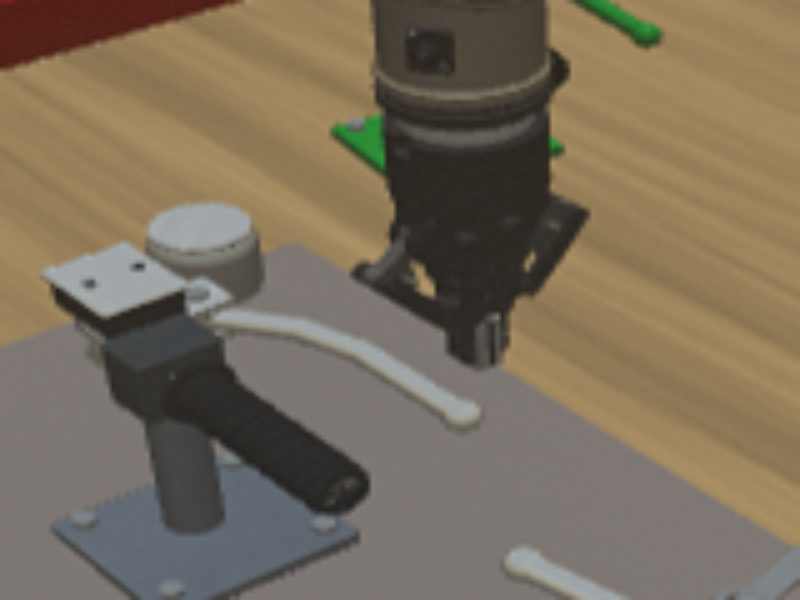

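Shut, the finger linkages flare outwards. I'll check their height against the lever and grip.

```bash
python3 - <<'E'
from plan import *
from scipy.optimize import least_squares
s=get_state();T=rot(s["tool_rot"]);p=s["position"]
for n,px in [("knuckle outer low",(170+362/5,120+280/4)),("knuckle left tip",(170+352/5,120+270/4)),("finger/link junction",(170+448/5,120+328/4)),("tip",(170+475/5,120+368/4)),("right knuckle",(170+530/5,120+295/4)),("right top",(170+588/5,120+212/4))]:
    r=least_squares(lambda q: proj("scene",p+T.apply([0.011,q[0],-q[1]]))-np.array(px),[0.0,.03]);print(n,"tool y mm",(r.x[0]*1e3).round(),"behind tcp mm",(r.x[1]*1e3).round())
E
```

```text
knuckle outer low tool y mm 68.0 behind tcp mm 97.0
knuckle left tip tool y mm 72.0 behind tcp mm 106.0
finger/link junction tool y mm 22.0 behind tcp mm 41.0
tip tool y mm 7.0 behind tcp mm 4.0
right knuckle tool y mm -29.0 behind tcp mm 42.0
right top tool y mm -66.0 behind tcp mm 86.0
```

The linkage is at least 41 mm behind the tip at 22 mm sideways, and about 90 mm behind at 68 mm. It therefore clears both the lever top (0.142) and the grip. Now I'll creep in towards the lever.

Call:
{"api": "arm_command", "payload": {
  "series": [
    {"x":0,"y":0.05,"z":0.04,"wx":0,"wy":0,"wz":0,"gripper":1},
    {"x":0,"y":0.05,"z":0,"wx":0,"wy":0,"wz":0,"gripper":1},
    {"x":0,"y":0.04,"z":0,"wx":0,"wy":0,"wz":0,"gripper":1},
    {"x":0,"y":0.02,"z":0,"wx":0,"wy":0,"wz":0,"gripper":1},
    {"x":0,"y":0,"z":0,"wx":0,"wy":0,"wz":0,"gripper":1}
  ]
}}

```text
clock: 4.53
position: [0.5158, -0.1026, 0.1202]
tool_rot: [-0.0, 0.703, 0.712, 0.0]
ft_force: [-1.0, 0.2, -0.5]
gripper_width: -0.001
```

Call:
{"api": "arm_command", "payload": {
  "series": [
    {"x":0,"y":0.02,"z":0,"wx":0,"wy":0,"wz":0,"gripper":1},
    {"x":0,"y":0.02,"z":0,"wx":0,"wy":0,"wz":0,"gripper":1},
    {"x":0,"y":0.02,"z":0,"wx":0,"wy":0,"wz":0,"gripper":1},
    {"x":0,"y":0.01,"z":0,"wx":0,"wy":0,"wz":0,"gripper":1},
    {"x":0,"y":0,"z":0,"wx":0,"wy":0,"wz":0,"gripper":1}
  ]
}}

```text
clock: 5.15
position: [0.5228, -0.1025, 0.1203]
tool_rot: [-0.0, 0.703, 0.712, 0.0]
ft_force: [-0.1, -0.0, 0.1]
gripper_width: -0.002
```

Call:
{"api": "arm_command", "payload": {
  "series": [
    {"x":0,"y":0.02,"z":0,"wx":0,"wy":0,"wz":0,"gripper":1},
    {"x":0,"y":0.02,"z":0,"wx":0,"wy":0,"wz":0,"gripper":1},
    {"x":0,"y":0.0,"z":0,"wx":0,"wy":0,"wz":0,"gripper":1},
    {"x":0,"y":0.0,"z":0,"wx":0,"wy":0,"wz":0,"gripper":1},
    {"x":0,"y":0,"z":0,"wx":0,"wy":0,"wz":0,"gripper":1}
  ]
}}

```text
clock: 5.78
position: [0.5262, -0.102, 0.1201]
tool_rot: [-0.001, 0.703, 0.712, -0.0]
ft_force: [-3.5, 3.5, 3.1]
gripper_width: -0.004
```

```bash
python3 - <<'E'
from plan import *
import cv2
plan([.515,-.103,.122],0.6,1,0)
im=vision.read_camera("wrist"); cv2.imwrite("pics/wrist3.png",im)
E
```

```text
pos [ 0.5262 -0.102   0.1201] dist 0.0114 row turn share [-0.0007 -0.0005  0.0013] F [-3.46  3.51  3.09] t 5.775 gw -0.004
```

View pics/wrist3.png

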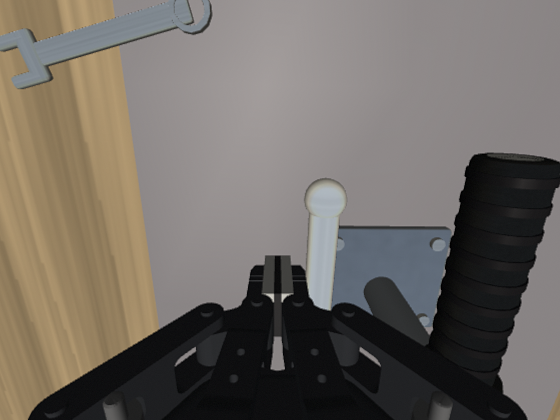

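The wrist view shows the finger back against the bar at about (318,290), well clear of the grip, and Fx is -3.5 N. I'll press in now, following the lever's arc.

Call:
{"api": "arm_command", "payload": {
  "series": [
    {"x":0.012,"y":0.024,"z":0,"wx":0,"wy":0,"wz":0.013,"gripper":1},
    {"x":0.012,"y":0.024,"z":0,"wx":0,"wy":0,"wz":0.013,"gripper":1},
    {"x":0.012,"y":0.024,"z":0,"wx":0,"wy":0,"wz":0.013,"gripper":1},
    {"x":0.012,"y":0.024,"z":0,"wx":0,"wy":0,"wz":0.013,"gripper":1},
    {"x":0,"y":0,"z":0,"wx":0,"wy":0,"wz":0,"gripper":1}
  ]
}}

```text
clock: 6.45
position: [0.5359, -0.0977, 0.1201]
tool_rot: [-0.001, 0.731, 0.682, -0.0]
ft_force: [-4.6, 2.4, 2.6]
gripper_width: -0.004
```

Call:
{"api": "arm_command", "payload": {
  "series": [
    {"x":0.012,"y":0.024,"z":0,"wx":0,"wy":0,"wz":0.013,"gripper":1},
    {"x":0.012,"y":0.024,"z":0,"wx":0,"wy":0,"wz":0.013,"gripper":1},
    {"x":0.012,"y":0.024,"z":0,"wx":0,"wy":0,"wz":0.013,"gripper":1},
    {"x":0.012,"y":0.024,"z":0,"wx":0,"wy":0,"wz":0.013,"gripper":1},
    {"x":0,"y":0,"z":0,"wx":0,"wy":0,"wz":0,"gripper":1}
  ]
}}

```text
clock: 7.08
position: [0.5458, -0.0941, 0.1201]
tool_rot: [-0.001, 0.758, 0.652, -0.001]
ft_force: [-5.8, 1.4, 2.3]
gripper_width: 0.001
```

Call:
{"api": "arm_command", "payload": {
  "series": [
    {"x":0.01,"y":0.02,"z":0,"wx":0,"wy":0,"wz":0.011,"gripper":1},
    {"x":0.01,"y":0.02,"z":0,"wx":0,"wy":0,"wz":0.011,"gripper":1},
    {"x":0.006,"y":0.012,"z":0,"wx":0,"wy":0,"wz":0.006,"gripper":1},
    {"x":0,"y":0,"z":0,"wx":0,"wy":0,"wz":0,"gripper":1},
    {"x":0,"y":0,"z":0,"wx":0,"wy":0,"wz":0,"gripper":1}
  ]
}}

```text
clock: 7.7
position: [0.551, -0.0925, 0.1201]
tool_rot: [-0.001, 0.772, 0.635, -0.001]
ft_force: [-5.7, 0.5, 2.4]
gripper_width: -0.0
```

```bash
python3 - <<'E'
from plan import *
import cv2
plan([.515,-.103,.122],0.6,1,0)
im=vision.read_camera("wrist"); cv2.imwrite("pics/wrist4.png",im)
print(get_state()["ft_force"],get_state()["tau"].round(1))
E
```

```text
pos [ 0.551  -0.0925  0.1201] dist 0.0376 row turn share [-1.300e-03  1.000e-04 -1.306e-01] F [-5.72  0.53  2.43] t 7.7 gw -0.0
[-6.99498678  1.57565451  2.05839193] [  0.2 -47.9 -23.9   0.3  -1.8  -0. ]
```

View pics/wrist4.png

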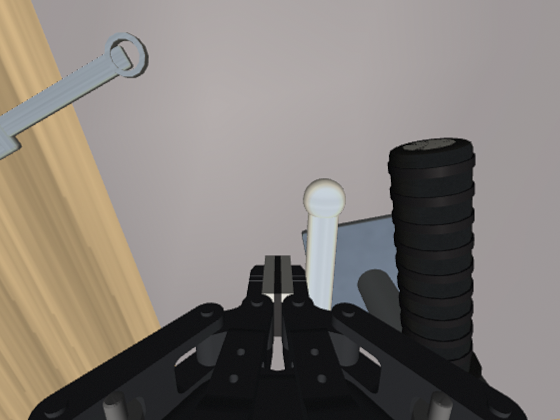

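The wrist view shows the bar still lying parallel along the finger back (ball at about (324,200)), with a clear gap to the grip. Now I'll take small steps up to the stop.

Call:
{"api": "arm_command", "payload": {
  "series": [
    {"x":0.004,"y":0.008,"z":0,"wx":0,"wy":0,"wz":0.004,"gripper":1},
    {"x":0.004,"y":0.008,"z":0,"wx":0,"wy":0,"wz":0.004,"gripper":1},
    {"x":0.003,"y":0.006,"z":0,"wx":0,"wy":0,"wz":0.003,"gripper":1},
    {"x":0,"y":0,"z":0,"wx":0,"wy":0,"wz":0,"gripper":1},
    {"x":0,"y":0,"z":0,"wx":0,"wy":0,"wz":0,"gripper":1}
  ]
}}

```text
clock: 8.38
position: [0.5533, -0.0919, 0.1201]
tool_rot: [-0.001, 0.778, 0.628, -0.001]
ft_force: [-7.3, 0.1, 3.2]
gripper_width: 0.003
```

Call:
{"api": "arm_command", "payload": {
  "series": [
    {"x":0.0,"y":0.006,"z":0,"wx":0,"wy":0,"wz":0,"gripper":1},
    {"x":0.0,"y":0.006,"z":0,"wx":0,"wy":0,"wz":0,"gripper":1},
    {"x":0,"y":0,"z":0,"wx":0,"wy":0,"wz":0,"gripper":1},
    {"x":0,"y":0,"z":0,"wx":0,"wy":0,"wz":0,"gripper":1},
    {"x":0,"y":0,"z":0,"wx":0,"wy":0,"wz":0,"gripper":1}
  ]
}}

```text
clock: 9.0
position: [0.5543, -0.0917, 0.1201]
tool_rot: [-0.001, 0.778, 0.628, -0.001]
ft_force: [-7.4, 1.6, 2.8]
gripper_width: -0.001
```

Call:
{"api": "arm_command", "payload": {
  "series": [
    {"x":0.0,"y":0.006,"z":0,"wx":0,"wy":0,"wz":0,"gripper":1},
    {"x":0.0,"y":0.006,"z":0,"wx":0,"wy":0,"wz":0,"gripper":1},
    {"x":0,"y":0,"z":0,"wx":0,"wy":0,"wz":0,"gripper":1},
    {"x":0,"y":0,"z":0,"wx":0,"wy":0,"wz":0,"gripper":1},
    {"x":0,"y":0,"z":0,"wx":0,"wy":0,"wz":0,"gripper":1}
  ]
}}

```text
clock: 9.62
position: [0.555, -0.0917, 0.1201]
tool_rot: [-0.002, 0.778, 0.628, -0.001]
ft_force: [-8.7, 2.4, 4.8]
gripper_width: 0.002
```

Call:
{"api": "arm_command", "payload": {
  "series": [
    {"x":0.0,"y":0.006,"z":0,"wx":0,"wy":0,"wz":0,"gripper":1},
    {"x":0.0,"y":0.006,"z":0,"wx":0,"wy":0,"wz":0,"gripper":1},
    {"x":0,"y":0,"z":0,"wx":0,"wy":0,"wz":0,"gripper":1},
    {"x":0,"y":0,"z":0,"wx":0,"wy":0,"wz":0,"gripper":1},
    {"x":0,"y":0,"z":0,"wx":0,"wy":0,"wz":0,"gripper":1}
  ]
}}

```text
clock: 10.25
position: [0.5553, -0.0917, 0.12]
tool_rot: [-0.002, 0.778, 0.628, -0.002]
ft_force: [-11.7, 3.6, 6.6]
gripper_width: -0.002
```

Position has stalled (0.3 mm gained for 1.2 mm commanded) while the force rises, so the lever is on its stop. I'll press slightly more and hold.

Call:
{"api": "arm_command", "payload": {
  "series": [
    {"x":0.0,"y":0.006,"z":0,"wx":0,"wy":0,"wz":0,"gripper":1},
    {"x":0.0,"y":0.006,"z":0,"wx":0,"wy":0,"wz":0,"gripper":1},
    {"x":0,"y":0,"z":0,"wx":0,"wy":0,"wz":0,"gripper":1},
    {"x":0,"y":0,"z":0,"wx":0,"wy":0,"wz":0,"gripper":1},
    {"x":0,"y":0,"z":0,"wx":0,"wy":0,"wz":0,"gripper":1}
  ]
}}

```text
clock: 10.88
position: [0.5555, -0.0917, 0.12]
tool_rot: [-0.003, 0.778, 0.628, -0.002]
ft_force: [-15.6, 4.4, 10.3]
gripper_width: -0.0
```

```bash
python3 - <<'E'
from plan import *
import cv2
im=vision.read_camera("wrist"); cv2.imwrite("pics/wrist5.png",im)
im=vision.read_camera("scene"); cv2.imwrite("pics/scene5.png",cv2.resize(im[120:270,170:330],None,fx=5,fy=4))
k=vision.calibration("wrist")
# predicted ball pixel for several joint angles
piv=np.array([.5862,-.2237])
for th in (0,.2,.24):
    a=.0111-th;c,s=np.cos(a),np.sin(a)
    b=piv+np.array([c*-.04-s*.165,s*-.04+c*.165]);print(th,b.round(4),proj("wrist",[*b,.135],k).round(1),proj("scene",[*b,.135]).round(1))
print(get_state()["ft_force"],get_state()["position"])
E
```

```text
0 [ 0.5444 -0.0592] [240.8 232.3] [260.7 222.9]
0.2 [ 0.5779 -0.0541] [309.5 208.3] [250.4 229.9]
0.24 [ 0.5847 -0.0539] [324.2 204.9] [248.1 231.2]
[-16.24892525   4.25301053   9.96824743] [ 0.5554657  -0.09167903  0.11996175]
```

View pics/wrist5.png

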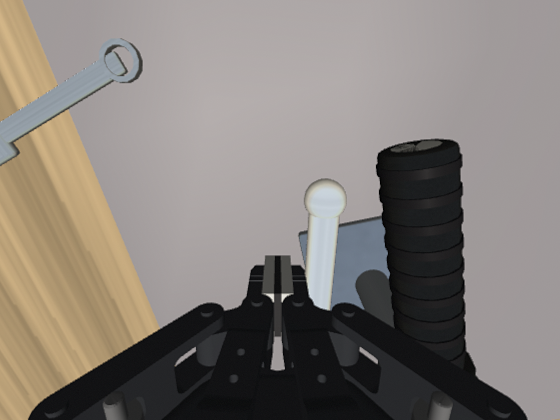

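View pics/scene5.png

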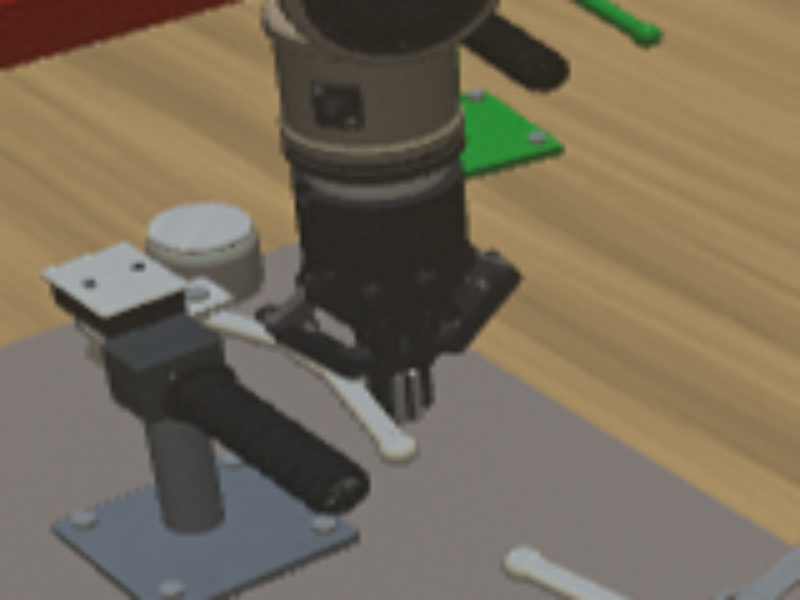

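In the wrist view the ball is at about (325,199), where 324 is predicted for joint 0.24, and the gap to the grip is clear. Force is about 19 N. I'll hold here.

Call:
{"api": "arm_command", "payload": {
  "series": [
    {"x":0,"y":0,"z":0,"gripper":1},
    {"x":0,"y":0,"z":0,"gripper":1},
    {"x":0,"y":0,"z":0,"gripper":1},
    {"x":0,"y":0,"z":0,"gripper":1},
    {"x":0,"y":0,"z":0,"gripper":1}
  ]
}}

```text
validation failed for argument at $.se...
```

Call:
{"api": "arm_command", "payload": {
  "series": [
    {"x":0,"y":0,"z":0,"gripper":1},
    {"x":0,"y":0,"z":0,"gripper":1},
    {"x":0,"y":0,"z":0,"gripper":1},
    {"x":0,"y":0,"z":0,"gripper":1},
    {"x":0,"y":0,"z":0,"gripper":1}
  ]
}}

```text
validation failed for argument at $.se...
```

Call:
{"api": "arm_command", "payload": {
  "series": [
    {"x":0,"y":0,"z":0,"wx":0,"wy":0,"wz":0,"gripper":1},
    {"x":0,"y":0,"z":0,"wx":0,"wy":0,"wz":0,"gripper":1},
    {"x":0,"y":0,"z":0,"wx":0,"wy":0,"wz":0,"gripper":1},
    {"x":0,"y":0,"z":0,"wx":0,"wy":0,"wz":0,"gripper":1},
    {"x":0,"y":0,"z":0,"wx":0,"wy":0,"wz":0,"gripper":1}
  ]
}}

```text
clock: 11.6
position: [0.5555, -0.0917, 0.12]
tool_rot: [-0.003, 0.778, 0.628, -0.002]
ft_force: [-15.3, 4.3, 9.8]
gripper_width: -0.001
```

Call:
{"api": "arm_command", "payload": {
  "series": [
    {"x":0,"y":0,"z":0,"wx":0,"wy":0,"wz":0,"gripper":1},
    {"x":0,"y":0,"z":0,"wx":0,"wy":0,"wz":0,"gripper":1},
    {"x":0,"y":0,"z":0,"wx":0,"wy":0,"wz":0,"gripper":1},
    {"x":0,"y":0,"z":0,"wx":0,"wy":0,"wz":0,"gripper":1},
    {"x":0,"y":0,"z":0,"wx":0,"wy":0,"wz":0,"gripper":1}
  ]
}}

```text
clock: 12.22
position: [0.5555, -0.0917, 0.12]
tool_rot: [-0.003, 0.778, 0.628, -0.002]
ft_force: [-15.0, 4.0, 8.8]
gripper_width: 0.003
```

The lever has been held against the stop for about 1.4 s. Now I'll ease it out along the same arc.

Call:
{"api": "arm_command", "payload": {
  "series": [
    {"x":0,"y":-0.01,"z":0,"wx":0,"wy":0,"wz":0,"gripper":1},
    {"x":0,"y":-0.012,"z":0,"wx":0,"wy":0,"wz":0,"gripper":1},
    {"x":0,"y":-0.012,"z":0,"wx":0,"wy":0,"wz":0,"gripper":1},
    {"x":0,"y":-0.012,"z":0,"wx":0,"wy":0,"wz":0,"gripper":1},
    {"x":-0.006,"y":-0.012,"z":0,"wx":0,"wy":0,"wz":-0.006,"gripper":1}
  ]
}}

```text
clock: 12.85
position: [0.5522, -0.0922, 0.1201]
tool_rot: [-0.001, 0.775, 0.632, -0.001]
ft_force: [-6.8, 0.6, 2.3]
gripper_width: 0.0
```

Call:
{"api": "arm_command", "payload": {
  "series": [
    {"x":-0.008,"y":-0.015,"z":0,"wx":0,"wy":0,"wz":-0.009,"gripper":1},
    {"x":-0.008,"y":-0.015,"z":0,"wx":0,"wy":0,"wz":-0.009,"gripper":1},
    {"x":-0.008,"y":-0.015,"z":0,"wx":0,"wy":0,"wz":-0.009,"gripper":1},
    {"x":-0.008,"y":-0.015,"z":0,"wx":0,"wy":0,"wz":-0.009,"gripper":1},
    {"x":-0.008,"y":-0.015,"z":0,"wx":0,"wy":0,"wz":-0.009,"gripper":1}
  ]
}}

```text
clock: 13.48
position: [0.5443, -0.0947, 0.1201]
tool_rot: [-0.001, 0.752, 0.659, -0.001]
ft_force: [-5.9, 1.2, 2.2]
gripper_width: -0.001
```

Call:
{"api": "arm_command", "payload": {
  "series": [
    {"x":-0.008,"y":-0.015,"z":0,"wx":0,"wy":0,"wz":-0.009,"gripper":1},
    {"x":-0.008,"y":-0.015,"z":0,"wx":0,"wy":0,"wz":-0.009,"gripper":1},
    {"x":-0.008,"y":-0.015,"z":0,"wx":0,"wy":0,"wz":-0.009,"gripper":1},
    {"x":-0.008,"y":-0.015,"z":0,"wx":0,"wy":0,"wz":-0.009,"gripper":1},
    {"x":-0.008,"y":-0.015,"z":0,"wx":0,"wy":0,"wz":-0.009,"gripper":1}
  ]
}}

```text
clock: 14.1
position: [0.5365, -0.0976, 0.1201]
tool_rot: [-0.001, 0.728, 0.685, -0.0]
ft_force: [-5.3, 3.1, 2.1]
gripper_width: -0.002
```

Call:
{"api": "arm_command", "payload": {
  "series": [
    {"x":-0.008,"y":-0.015,"z":0,"wx":0,"wy":0,"wz":-0.009,"gripper":1},
    {"x":-0.008,"y":-0.015,"z":0,"wx":0,"wy":0,"wz":-0.009,"gripper":1},
    {"x":-0.008,"y":-0.015,"z":0,"wx":0,"wy":0,"wz":-0.009,"gripper":1},
    {"x":-0.008,"y":-0.015,"z":0,"wx":0,"wy":0,"wz":-0.009,"gripper":1},
    {"x":-0.008,"y":-0.015,"z":0,"wx":0,"wy":0,"wz":-0.009,"gripper":1}
  ]
}}

```text
clock: 14.72
position: [0.529, -0.1011, 0.1201]
tool_rot: [-0.001, 0.704, 0.711, -0.0]
ft_force: [-4.8, 3.8, 1.0]
gripper_width: 0.004
```

Call:
{"api": "arm_command", "payload": {
  "series": [
    {"x":0,"y":-0.012,"z":0,"wx":0,"wy":0,"wz":0,"gripper":1},
    {"x":0,"y":-0.012,"z":0,"wx":0,"wy":0,"wz":0,"gripper":1},
    {"x":0,"y":-0.012,"z":0,"wx":0,"wy":0,"wz":0,"gripper":1},
    {"x":0,"y":-0.012,"z":0,"wx":0,"wy":0,"wz":0,"gripper":1},
    {"x":0,"y":-0.012,"z":0,"wx":0,"wy":0,"wz":0,"gripper":1}
  ]
}}

```text
clock: 15.35
position: [0.5243, -0.1021, 0.1205]
tool_rot: [0.001, 0.704, 0.71, 0.0]
ft_force: [0.3, 0.5, -0.5]
gripper_width: -0.001
```

Call:
{"api": "arm_command", "payload": {
  "series": [
    {"x":0,"y":-0.06,"z":0,"wx":0,"wy":0,"wz":0,"gripper":1},
    {"x":0,"y":-0.15,"z":0,"wx":0,"wy":0,"wz":0,"gripper":1},
    {"x":0,"y":-0.2,"z":0,"wx":0,"wy":0,"wz":0,"gripper":1},
    {"x":0,"y":-0.1,"z":0,"wx":0,"wy":0,"wz":0,"gripper":1},
    {"x":0,"y":0,"z":0,"wx":0,"wy":0,"wz":0,"gripper":1}
  ]
}}

```text
clock: 15.98
position: [0.4727, -0.1022, 0.1206]
tool_rot: [0.0, 0.704, 0.71, 0.0]
ft_force: [0.4, 1.0, -0.7]
gripper_width: 0.004
```

Contact was lost gently at x ≈ 0.524, where it began. I'll lift clear and check.

Call:
{"api": "arm_command", "payload": {
  "series": [
    {"x":0,"y":0,"z":-0.3,"wx":0,"wy":0,"wz":0,"gripper":1},
    {"x":0,"y":-0.1,"z":-0.4,"wx":0,"wy":0,"wz":0,"gripper":1},
    {"x":0,"y":-0.1,"z":-0.3,"wx":0,"wy":0,"wz":0,"gripper":1},
    {"x":0,"y":0,"z":0,"wx":0,"wy":0,"wz":0,"gripper":1},
    {"x":0,"y":0,"z":0,"wx":0,"wy":0,"wz":0,"gripper":1}
  ]
}}

```text
clock: 16.6
position: [0.4529, -0.1023, 0.2197]
tool_rot: [-0.0, 0.704, 0.71, 0.0]
ft_force: [0.7, -0.4, -0.8]
gripper_width: -0.0
```

```bash
python3 - <<'E'
from plan import *
import cv2
a=cv2.imread("pics/scene0.png");im=vision.read_camera("scene"); cv2.imwrite("pics/scene6.png",im)
d=cv2.absdiff(a,im).max(2);
print("lever region diff scene",d[175:270,175:280].max(), "clutch/bottle/spanner",d[232:400,200:360].max())
a=cv2.imread("pics/top0.png");t=vision.read_camera("top");d=cv2.absdiff(a,t).max(2)
print("top ball",d[190:205,258:300].max(),"clutch",d[100:200,130:230].max())
cv2.imwrite("pics/top6.png",t)
print(get_state()["clock"],get_state()["position"],get_state()["ft_force"])
E
```

```text
lever region diff scene 7 clutch/bottle/spanner 7
top ball 105 clutch 7
16.7 [ 0.45257926 -0.10218258  0.21915241] [ 0.98416919  0.05993883 -0.75614104]
```

View pics/scene6.png

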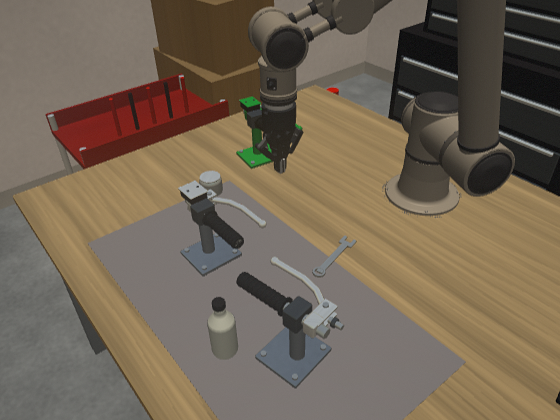

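The scene view matches the starting picture around the brake lever (ball at about (263,223)), the clutch, the bottle and the spanner. The difference there is noise level, at most 7 grey levels. The top-view difference near the ball is put down to the arm now standing in that view.

```bash
python3 -c "
from plant import manip
print(manip.close_job())"
```

```text
the job is handed in; nothing more can be done
None
```

I pressed the brake lever in to its stop with the back of a shut finger, held it there about 1.4 s, eased it back out, came clear and handed the job in at about 16.7 s.

- **Press and hold:** At the stop the finger stopped moving while the force rose to about 19 N, well under the 40 N limit. The ball end also stood where it should for joint 0.24.
- **Return:** I brought the lever out at about 12 mm/s, with the finger force falling steadily until contact ended at about the same place it began. The lever did not snap back.
- **Last checks:** The scene view shows the brake lever back at rest and the clutch, bottle and spanner unchanged. By eye the grease tin has not moved, and the pictures taken during the press showed a clear gap to the rubber grip. The force reads about zero.
- **Disagreed or not confirmed:** The top view differed from the start near the lever's ball. I put that down to the arm standing in the view and did not look at that picture, so the lever's final position rests on the scene view alone. Two hold calls were refused for missing turn values and did not move the arm, so I sent them again.

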